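Sweep fired clay discs through the tray gate

TASK

With the fingertips, push the three round clay discs across the wooden tray and out through the narrow gate in its rim, one at a time in any order, so that each drops into the catch slot behind the gate. Only push them, do not pick them up or lift them, and leave the square clay post standing where it is in the tray and the cup, scraper and dish on the table undisturbed.

Things in the scene. Friction and masses are not known exactly. Their poses are not given: they have to be found in the camera images.
- tray: fixed wooden sorting tray. Origin on the table (z = 0) below the middle of the gate; +y points out through the gate (the way to push), z up. Flat deck 90 mm above the table, inside the rim x = -135 to 135 mm, y = -262 to 0 mm. Rim 6 mm thick, 16 mm above the deck (top 106 mm above the table).
- tray_gate (a point): middle of the gate at deck height, in the tray's frame (0, 0, 90 mm), axes as the tray. The gate is a 50 mm wide rounded-ended opening in the rim, y = 0 to 6 mm; the deck ends in a sheer edge at y = 6 mm. A disc tips over the edge and drops into the slot once its centre is some 5 mm past the edge, so a finger need not enter the gate.
- tray_slot (a point): middle of the floor of the open-topped catch slot behind the gate, in the tray's frame (0, 56, 5 mm). Inside the slot is x = -32 to 32 mm, y = 6 to 106 mm; floor 5 mm above the table, walls as high as the rim.
- disc0_center (a point): loose round flat disc of pale fired clay, 40 mm diameter, 12 mm thick, 30 g nominal, lying flat on the tray's deck at the start; the point is its centre, half-way up (96 mm above the table while on the deck). The three discs are alike.
- disc1_center (a point): loose round flat disc of pale fired clay, 40 mm diameter, 12 mm thick, 30 g nominal, lying flat on the tray's deck at the start; the point is its centre, half-way up (96 mm above the table while on the deck). The three discs are alike.
- disc2_center (a point): loose round flat disc of pale fired clay, 40 mm diameter, 12 mm thick, 30 g nominal, lying flat on the tray's deck at the start; the point is its centre, half-way up (96 mm above the table while on the deck). The three discs are alike.
- post_mid (a point): square upright post of pale fired clay, 30 x 30 mm, 45 mm tall, standing loose on the deck near the rim opposite the gate; the point is its centre (112.5 mm above the table). To be left alone.
- pot_rim (a point): white ceramic cup, 80 mm across, 85 mm tall, loose on the table to the left of the tray; the point is the centre of its mouth. Bystander.
- scraper_grip (a point): flat scraper with a handle, lying on the table; the point is the middle of its handle. Bystander.
- dish_rim (a point): shallow round clay dish, 120 mm across, 22 mm tall, on the table to the left of the tray; the point is the centre of its mouth. Bystander.

How it is judged:
On the way, in this order (a step that is already met when the one before it is completed fails the run):
1. a first disc lies in the slot (((z of disc0_center in the frame of tray below 0.075 m and x of disc0_center in the frame of tray between -0.032 and 0.032 m and y of disc0_center in the frame of tray between 0.006 and 0.106 m) or (z of disc1_center in the frame of tray below 0.075 m and x of disc1_center in the frame of tray between -0.032 and 0.032 m and y of disc1_center in the frame of tray between 0.006 and 0.106 m) or (z of disc2_center in the frame of tray below 0.075 m and x of disc2_center in the frame of tray between -0.032 and 0.032 m and y of disc2_center in the frame of tray between 0.006 and 0.106 m))), for 0.2 s.
2. a second disc lies in the slot, after the first ((((z of disc0_center in the frame of tray below 0.075 m and x of disc0_center in the frame of tray between -0.032 and 0.032 m and y of disc0_center in the frame of tray between 0.006 and 0.106 m) and (z of disc1_center in the frame of tray below 0.075 m and x of disc1_center in the frame of tray between -0.032 and 0.032 m and y of disc1_center in the frame of tray between 0.006 and 0.106 m)) or ((z of disc0_center in the frame of tray below 0.075 m and x of disc0_center in the frame of tray between -0.032 and 0.032 m and y of disc0_center in the frame of tray between 0.006 and 0.106 m) and (z of disc2_center in the frame of tray below 0.075 m and x of disc2_center in the frame of tray between -0.032 and 0.032 m and y of disc2_center in the frame of tray between 0.006 and 0.106 m)) or ((z of disc1_center in the frame of tray below 0.075 m and x of disc1_center in the frame of tray between -0.032 and 0.032 m and y of disc1_center in the frame of tray between 0.006 and 0.106 m) and (z of disc2_center in the frame of tray below 0.075 m and x of disc2_center in the frame of tray between -0.032 and 0.032 m and y of disc2_center in the frame of tray between 0.006 and 0.106 m)))), for 0.2 s.
3. the third disc lies in the slot, after the second (z of each of disc0_center, disc1_center, disc2_center in the frame of tray below 0.075 m and x of disc0_center in the frame of tray between -0.032 and 0.032 m and y of disc0_center in the frame of tray between 0.006 and 0.106 m and x of disc1_center in the frame of tray between -0.032 and 0.032 m and y of disc1_center in the frame of tray between 0.006 and 0.106 m and x of disc2_center in the frame of tray between -0.032 and 0.032 m and y of disc2_center in the frame of tray between 0.006 and 0.106 m), for 0.2 s.
At the end, for the whole second after the job is handed in: All three discs lie at rest inside the catch slot (centres within its walls and at least 15 mm below the deck); the post stands upright (within 0.15 rad), and it and the cup, scraper and dish are within 20 mm of where they began (all of step 3 and linear speed of each of disc0, disc1, disc2 below 0.02 m/s and distance of each of post_mid, pot_rim, scraper_grip, dish_rim from where it was at the start of the episode below 0.02 m and angle between post_mid's own z axis and vertical below 0.15 rad); the robot touches nothing.
It fails at once if a disc is lifted more than 10 mm off the deck (height (world z) of any of disc0_center, disc1_center, disc2_center above 0.106 m).
It fails at once if the clay post is moved by 20 mm or more (distance of post_mid from where it was at the start of the episode above 0.02 m).
It fails at once if the white cup is moved by 20 mm or more (distance of pot_rim from where it was at the start of the episode above 0.02 m).
It fails at once if the scraper is moved by 20 mm or more (distance of scraper_grip from where it was at the start of the episode above 0.02 m).
It fails at once if the small dish is moved by 20 mm or more (distance of dish_rim from where it was at the start of the episode above 0.02 m).
It also fails if it takes over 61 s, if anything falls off the work surface, if the arm or the gripper's body presses on something with over 40 N, if the wrist force passes 120 N, or if a joint passes its speed limit or range.

ROBOT

A 6-joint arm with a two-finger parallel gripper is mounted at the origin on the work surface. World frame = base frame: x ahead of the robot, y to its left, z up, the work surface at z = 0. Lengths are in m, angles in rad, forces in N, time in s.
With the tool pointing down it reaches from about 0.25 to 0.725 m from the base axis. Payload 4 kg.
Tool frame: the origin (TCP) lies on the front face of the gripper's body, between the roots of the fingers; the fingertips stand 73 mm ahead of it and the grasp point (between the pads) lies 54 mm ahead of it; z points along the fingers, y is the line along which they close (so a half turn about z gives the same grasp; the last joint's range is limited). The gripper opens to 85 mm and grips with 20 to 120 N. Pads are 22 mm wide; open, the fingers measure 114 mm over their backs; the gripper's body (76 mm by 85 mm) begins 54 mm behind the grasp point. The pads swing forward as they close: fully open they stand 13 mm farther back than shut.
Start: joints at [-1.214, 0.241, 0.005, 1.335, 0, 1.571], TCP at [0.175, -0.469, 0.304] pointing down, gripper open.
Joint ranges: [-2.72, 2.72], [-1.05, 1.87], [-1.09, 1.28], [-1.99, 2.15], [-1.42, 1.44], [-3.14, 3.14]. Speed limits (rad/s): [2.79, 2.79, 3.14, 3.14, 3.14, 3.14].

INTERFACE

Orientations are given as a unit quaternion [w, x, y, z].
In Python, from cell import sense, viewer, ticket gives the robot as it stands. The module is installed in compiled form; this text tells all that it offers.
- The arm moves only by the tool carry_out, never from a script. Its argument "moves" is text: rows parted by semicolons, each of 4 numbers parted by spaces: the shift along the tool's x, y, z in cm, then the turn about the tool's z in rad. In form: dx dy dz turn; .... A call has 1 to 8 rows; each row is the pose to reach, as a shift and turn from the pose commanded when the call began, along the tool's axes at that moment; what a row does not reach only later rows make up. A row lasts 1/8 s, in which the tool goes at most 62.5 mm and 10.7 degrees, less where a joint would pass 70% of its speed; a pose out of reach is approached as far as the arm can. A call with a gripper value outside its range is refused whole. "fingers" is the opening in per cent of the stroke, from 0 (shut) to 100 (fully open), set as the call begins (left out, the last holds). The fingers move at their own pace and stop on an object; the grip force is fixed at half the most. Time passes only in rows, so rows that repeat a pose let the fingers close. It gives the time, the measured TCP pose, the force, the opening and the grip force at its end, in the units of the state.
- sense(): the state, without advancing time (a new reading comes with each control period).
- viewer.read_camera(name): name is "side" or "top"; returns a dict with "pixels" (480x640x3 uint8, red, green, blue), "depth" (480x640 float32, m along the optical axis (not along the pixel's ray), 0 where there is no reading), "K" (3x3 intrinsics, pixels), "k1" (the pictures are not rectified: a ray, as slopes to the right and down, at radius r is drawn at 1 + k1 r^2 times it, then the intrinsics apply), "R" (3x3) and "t" (3): a world point X has camera coordinates R X + t. Camera axes: x right, y down, z forward; pixel columns grow to the right and rows downward; lengths in m; the calibration is good to about 2 mm. A picture is of the moment at which its call begins.
- ticket.finish_job(): hands the job in; it is judged then, once.
The state is a dict: "time_s": time; "joint_pos": joint angles; "joint_velocities": joint speeds; "joint_torque": joint torques, N m; "tool_pos": TCP position; "eef_rot": TCP orientation; "wrist_force": force on the tool from outside, world axes, zero at the start; "wrist_torque": the same for the moment, N m; "finger_gap": finger opening in m; "gripper_force": force on a finger pad.
Only numpy, scipy, OpenCV 4.12 (cv2) and the standard library are available. Lean on these libraries where they do the work, as an engineer would, in place of code of your own. Each camera call takes 0.05 s, during which the arm holds its last target. There are 200 camera calls.

## Working session

There is one attempt and no reset: what is moved stays moved. The work goes in short steps, Python scripts to look and compute and a tool call to move; the robot and the scene stay as the last step left them, time stands still between calls to the robot, and variables do not carry over. Pictures are saved under pics/ and viewed, at most 10 in all, crops included, and the job is handed in when it is done.

Besides the shell and the picture viewer there is one more tool, called after "Call:" by a JSON object that holds its "name" and its "arguments", one argument or row to a line. carry_out: Moves the arm, as the interface text tells. Its arguments: {"type":"object","properties":{"moves":{"type":"string"},"fingers":{"type":"number"}},"required":["moves"]}

```bash
mkdir -p pics
python3 - <<'E'
from cell import sense, viewer
import cv2
s=sense(); print({k:s[k] for k in('time_s','tool_pos','eef_rot','finger_gap','wrist_force')})
for n in('top','side'):
    c=viewer.read_camera(n); cv2.imwrite(f'pics/{n}0.png',c['pixels'][...,::-1]); print(n,c['K'],c['k1'],c['R'],c['t'])
E
```

```text
{'time_s': 0.0, 'tool_pos': array([ 0.17444619, -0.46807414,  0.30301099]), 'eef_rot': array([-1.03231327e-03,  9.84135314e-01,  1.77416415e-01, -1.83001760e-04]), 'finger_gap': 0.08552801534851032, 'wrist_force': array([-0.20902689,  0.28601411, -0.57446861])}
top [[621.0538993    0.         323.36256332]
 [  0.         621.0538993  237.41363552]
 [  0.           0.           1.        ]] 0.04662961478844138 [[ 0.00601937 -0.99988779  0.01371777]
 [-0.98387533 -0.00837406 -0.17865948]
 [ 0.17875431 -0.01242116 -0.98381533]] [-0.02956102  0.51181198  1.61061732]
side [[541.23629765   0.         318.0502953 ]
 [  0.         541.23629765 248.86060487]
 [  0.           0.           1.        ]] -0.01705045995670437 [[-0.9251352  -0.37920108 -0.01820422]
 [-0.27948588  0.712745   -0.64333678]
 [ 0.25692897 -0.59008568 -0.76536684]] [0.47318769 0.20816072 1.44160869]
```

View pics/top0.png

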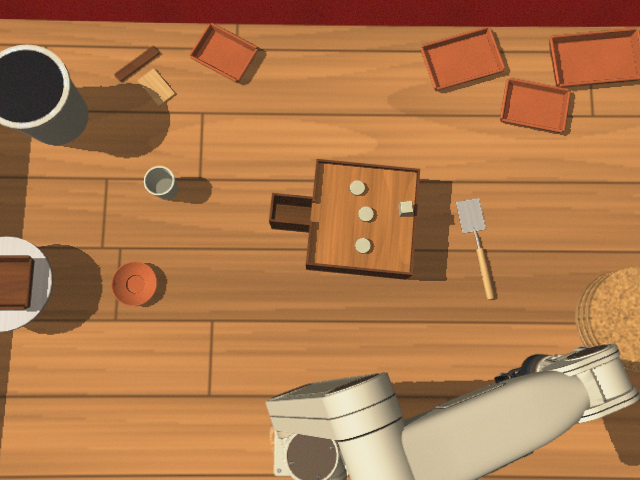

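View pics/side0.png

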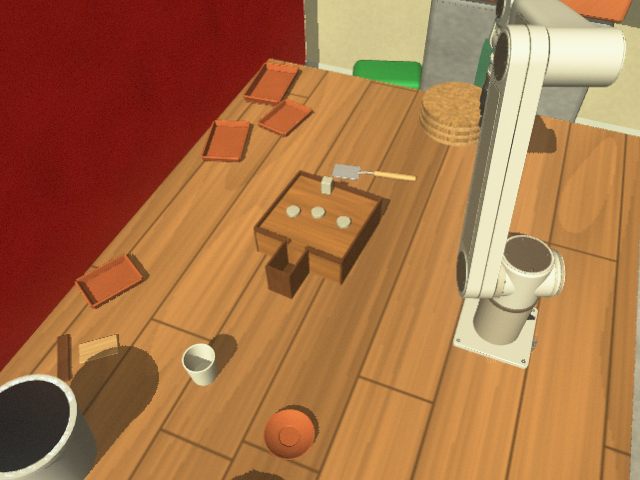

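The top view shows discs near pixels (358,188), (366,214) and (363,246), the post at (407,209), the gate near (313,212) and the slot to its left. The side view agrees with this, and the fingers are clear of the tray. Next I'll measure positions.

```bash
cat > h.py <<'E'
import numpy as np, cv2
from cell import sense, viewer
def rays(c,uv):
    K=c['K']; p=(np.asarray(uv,float).reshape(-1,2)-K[:2,2])/[K[0,0],K[1,1]]
    q=p.copy()
    for _ in range(8): q=p/(1+c['k1']*(q**2).sum(1,keepdims=True))
    return np.c_[q,np.ones(len(q))]
def onplane(c,uv,z):
    d=rays(c,uv)@c['R']; o=-c['R'].T@c['t']
    return o+d*((z-o[2])/d[:,2])[:,None]
def cloud(c):
    v,u=np.mgrid[:480,:640]; D=c['depth'].ravel()
    X=(rays(c,np.c_[u.ravel(),v.ravel()])*D[:,None]-c['t'])@c['R']
    X[D==0]=-9
    return X.reshape(480,640,3)
def pale(c,box):
    """pale blobs inside box u0,v0,u1,v1: list of (area,u,v)"""
    hsv=cv2.cvtColor(c['pixels'],cv2.COLOR_RGB2HSV)
    m=((hsv[...,1]<95)&(hsv[...,2]>120)).astype(np.uint8)
    k=np.zeros_like(m); u0,v0,u1,v1=box; k[v0:v1,u0:u1]=1
    n,_,st,ce=cv2.connectedComponentsWithStats(m*k)
    return [(st[i,4],*ce[i]) for i in range(1,n) if st[i,4]>25]
E
python3 - <<'E'
from h import *
np.set_printoptions(precision=4,suppress=True)
c=viewer.read_camera('top'); X=cloud(c)
m=((X[...,2]>.08)&(X[...,2]<.116)).astype(np.uint8); k=np.zeros_like(m);k[140:300,255:440]=1;m*=k
m0=m.copy(); m=cv2.morphologyEx(m,cv2.MORPH_OPEN,np.ones((25,25)))
cn=max(cv2.findContours(m,0,2)[0],key=cv2.contourArea)
P=onplane(c,cn.reshape(-1,2),.106)
r=cv2.minAreaRect((P[:,:2]*1000).astype(np.float32)); print('rect',r, cv2.boxPoints(r))
print('deck z',np.median(X[255:265,370:390,2]))
for n,box in(('top',(310,165,418,272)),('side',(255,172,382,250))):
    c=viewer.read_camera(n)
    for a,u,v in pale(c,box): print(n,a,round(u),round(v),onplane(c,[u,v],.1)[0],onplane(c,[u,v],.1125)[0])
E
```

```text
Traceback (most recent call last):
ValueError: max() iterable argument is empty
```

Run:
```python
from h import *
np.set_printoptions(precision=4,suppress=True)
c=viewer.read_camera('top'); X=cloud(c)
for u,v in((380,230),(340,200),(407,209),(200,230),(340,262),(480,300)): print(u,v,c['depth'][v,u],X[v,u])
z=X[150:290,255:430,2]; print(np.histogram(z,bins=np.arange(-.05,.2,.01)), (c['depth']==0).mean())
for n,box in(('top',(310,165,418,272)),('side',(255,172,382,250))):
    c=viewer.read_camera(n)
    for a,u,v in pale(c,box): print(n,a,round(u),round(v),onplane(c,[u,v],.1)[0],onplane(c,[u,v],.1125)[0])
c=viewer.read_camera('top');print(onplane(c,[(318,160),(419,169),(411,277),(306,269)],.106))
```

```text
380 230 1.6262043 [ 0.5265 -0.1735  0.082 ]
340 200 1.632733 [ 0.6047 -0.0684  0.0883]
407 209 1.5879983 [ 0.5724 -0.238   0.13  ]
200 230 1.7032586 [ 0.5382  0.3114 -0.0003]
340 262 1.5992943 [ 0.4397 -0.0685  0.0923]
480 300 1.679019 [ 0.3526 -0.4495  0.0002]
(array([   0,    0,    0,  120, 6402, 5233,  193,  107,  107,  120,  113,
        122,  165, 5574, 4414, 1480,  104,   29,  116,    5,    0,    0,
          0,    0]), array([-0.05, -0.04, -0.03, -0.02, -0.01,  0.  ,  0.01,  0.02,  0.03,
        0.04,  0.05,  0.06,  0.07,  0.08,  0.09,  0.1 ,  0.11,  0.12,
        0.13,  0.14,  0.15,  0.16,  0.17,  0.18,  0.19])) 0.004036458333333334
top 170 357 187 [ 0.6359 -0.1121  0.1   ] [ 0.6326 -0.1113  0.1125]
top 152 405 207 [ 0.5846 -0.238   0.1   ] [ 0.5817 -0.2361  0.1125]
top 174 366 214 [ 0.5663 -0.1345  0.1   ] [ 0.5635 -0.1335  0.1125]
top 183 362 245 [ 0.4827 -0.126   0.1   ] [ 0.4806 -0.1251  0.1125]
side 211 349 175 [ 0.5352 -0.3173  0.1   ] [ 0.5307 -0.3042  0.1125]
side 169 326 185 [ 0.5854 -0.2487  0.1   ] [ 0.5804 -0.2363  0.1125]
side 123 293 211 [ 0.6348 -0.1099  0.1   ] [ 0.6293 -0.0991  0.1125]
side 124 318 212 [ 0.5651 -0.132   0.1   ] [ 0.5603 -0.1209  0.1125]
side 134 343 222 [ 0.4816 -0.1233  0.1   ] [ 0.4777 -0.1123  0.1125]
[[ 0.7078 -0.0098  0.106 ]
 [ 0.6857 -0.275   0.106 ]
 [ 0.4008 -0.2486  0.106 ]
 [ 0.4191  0.0186  0.106 ]]
```

Run:
```python
from h import *
np.set_printoptions(precision=4,suppress=True)
c=viewer.read_camera('top'); X=cloud(c)
z=cv2.medianBlur(X[...,2].astype(np.float32),5)
m=((z>.07)&(z<.12)).astype(np.uint8); k=np.zeros_like(m);k[140:300,255:440]=1;m*=k
m=cv2.morphologyEx(m,cv2.MORPH_CLOSE,np.ones((11,11))); m=cv2.morphologyEx(m,cv2.MORPH_OPEN,np.ones((45,45)))
cn=max(cv2.findContours(m,0,2)[0],key=cv2.contourArea)
P=onplane(c,cn.reshape(-1,2),.106)
r=cv2.minAreaRect((P[:,:2]*1000).astype(np.float32)); print('rect',r); print(cv2.boxPoints(r))
# dark slot mask by depth: low floor region near gate -> slot interior in picture
cv2.imwrite('pics/crop.png',cv2.resize(c['pixels'][150:290,260:430,::-1],None,fx=4.5,fy=4.2,interpolation=cv2.INTER_CUBIC))
```

```text
rect ((557.3170166015625, -125.91629028320312), (277.70623779296875, 286.2261657714844), 85.14636993408203)
[[ 402.9687 -252.1626]
 [ 688.1685 -276.3804]
 [ 711.6654    0.33  ]
 [ 426.4655   24.5478]]
```

View pics/crop.png

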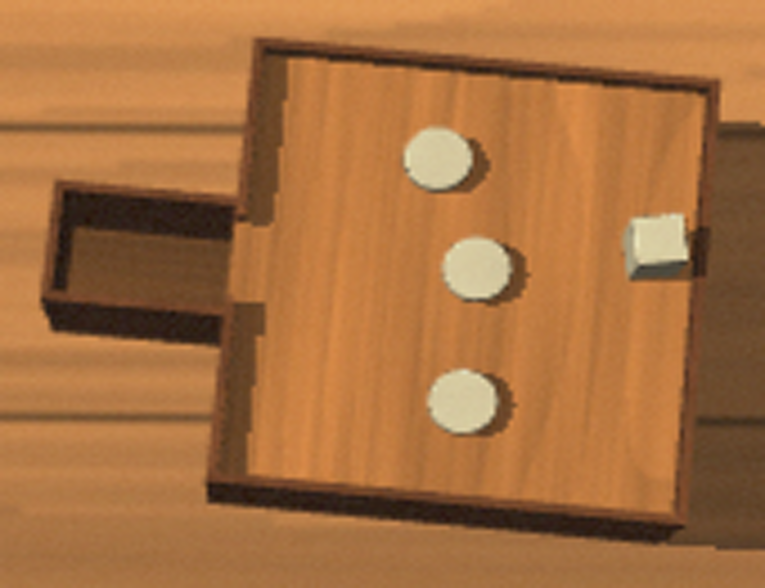

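The crop shows the rim's outer corners at full-frame pixels (316.7,159), (419.8,169.5), (412.2,273.8) and (306.2,265.5), and the slot's end corners at (272.7,193.3) and (269.6,221). I'll fit the tray pose to these.

```bash
cat >> h.py <<'E'
A=np.array([[141,6],[141,-268],[-141,-268],[-141,6],[38,112],[-38,112]])/1000
def fit(c):
    B=onplane(c,[(316.7,159),(419.8,169.5),(412.2,273.8),(306.2,265.5),(272.7,193.3),(269.6,221)],.106)[:,:2]
    a=A-A.mean(0); b=B-B.mean(0); U,_,V=np.linalg.svd(a.T@b); R=(U@V).T
    t=B.mean(0)-R@A.mean(0); return R,t,(A@R.T+t-B)*1000
E
python3 - <<'E'
from h import *
np.set_printoptions(precision=4,suppress=True)
c=viewer.read_camera('top'); R,t,e=fit(c)
print('yaw deg',np.degrees(np.arctan2(R[1,0],R[0,0])),'t',t);print(e)
for n,box in(('top',(310,165,418,272)),('side',(255,180,382,250))):
    c=viewer.read_camera(n)
    for a,u,v in pale(c,box): print(n,a,(onplane(c,[u,v],.1)[0][:2]-t)@R*1000)
E
```

```text
yaw deg -5.027740198554602 t [0.5696 0.0005]
[[ 0.1492  0.4421]
 [ 2.1915 -1.7955]
 [-3.2776 -2.3141]
 [ 1.6346  0.6336]
 [ 0.7121  1.4334]
 [-1.4098  1.6005]]
top 170 [  75.87   -106.3953]
top 153 [  35.7088 -236.1306]
top 174 [   8.5047 -134.787 ]
top 184 [ -75.4001 -133.7363]
side 138 [  34.764  -240.6172]
side 122 [  74.7933 -104.2951]
side 124 [   7.0862 -132.3954]
side 133 [ -76.8131 -131.1899]
```

Call:
{"name": "carry_out", "arguments": {
  "moves": "5.9 -1.8 1 -0.14; 11.7 -3.6 2 -0.28; 17.5 -5.4 3 -0.42; 23.4 -7.2 4 -0.56; 29.3 -9 5 -0.7; 35.1 -10.8 5 -0.84; 41 -12.6 5 -0.98; 46.8 -14.4 5 -1.126",
  "fingers": 33
}}

```text
time_s: 1.55
tool_pos: [0.5644, -0.1687, 0.254]
eef_rot: [0.0, 0.736, 0.677, 0.0]
wrist_force: [0.7, -0.8, 0.7]
finger_gap: 0.0281
gripper_force: 0.0
```

```bash
cat >> h.py <<'E'
TR=np.array([[.99615,.08764],[-.08764,.99615]]); TT=np.array([.5696,.0005])
def where():
    s=sense(); q=s['eef_rot']; p=(s['tool_pos'][:2]-TT)@TR*1000
    # heading of tool x relative to tray +y (deg), tilt
    from scipy.spatial.transform import Rotation as Ro
    M=Ro.from_quat([q[1],q[2],q[3],q[0]]).as_matrix()
    h=np.degrees(np.arctan2(M[1,0],M[0,0]))-84.97
    print('t %.2f tray x %.1f y %.1f z %.1f head %.2f down %.4f gap %.1f F %s'%(s['time_s'],*p,s['tool_pos'][2]*1000,h,-M[2,2],s['finger_gap']*1000,np.round(s['wrist_force'],1)))
def discs():
    for n,box in(('top',(310,165,418,272)),('side',(255,180,382,250))):
        c=viewer.read_camera(n)
        for a,u,v in pale(c,box): print(n,a,(round(u),round(v)),np.round((onplane(c,[u,v],.1)[0][:2]-TT)@TR*1000,1))
E
python3 -c "
from h import *
where()"
```

```text
t 1.55 tray x 9.7 y -169.0 z 254.0 head 0.27 down 1.0000 gap 28.1 F [ 0.7 -0.8  0.7]
```

Call:
{"name": "carry_out", "arguments": {
  "moves": "-0.6 -0.15 3 0; -0.6 -0.15 5.5 0; -0.6 -0.15 7.2 0; -0.6 -0.15 8.1 0; -0.6 -0.15 8.1 0"
}}

```text
time_s: 2.17
tool_pos: [0.5606, -0.1759, 0.1725]
eef_rot: [-0.0, 0.738, 0.675, -0.0]
wrist_force: [-0.6, 0.1, -0.1]
finger_gap: 0.0282
gripper_force: 0.0
```

Run:
```python
from h import *
where()
for n,b in(('side',(150,270,255,385)),('top',(150,290,270,430))):
    c=viewer.read_camera(n); cv2.imwrite(f'pics/{n}1.png',cv2.resize(c['pixels'][b[0]:b[1],b[2]:b[3],::-1],None,fx=5,fy=4 if n=='top' else 5,interpolation=cv2.INTER_CUBIC))
```

```text
t 2.17 tray x 6.5 y -176.6 z 172.5 head -0.02 down 1.0000 gap 28.2 F [-0.6  0.1 -0.1]
```

View pics/side1.png

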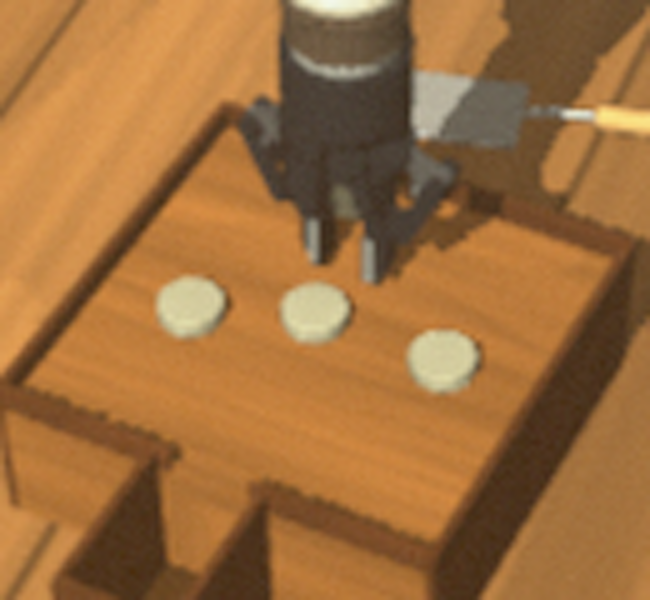

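The side crop shows the two fingers behind the middle disc (crop (315,312)) and just above the deck. The outer discs are at (190,305) and (443,360). I'll lower a little more, watch the force, and then push.

Call:
{"name": "carry_out", "arguments": {
  "moves": "0 0.1 0.2 0; 0 0.1 0.4 0; 0 0.1 0.6 0; 0 0.1 0.6 0"
}}

```text
time_s: 2.78
tool_pos: [0.5617, -0.176, 0.1667]
eef_rot: [-0.0, 0.738, 0.675, -0.0]
wrist_force: [0.3, 0.0, 0.2]
finger_gap: 0.0284
gripper_force: 0.0
```

Call:
{"name": "carry_out", "arguments": {
  "moves": "1.3 0 0 0; 2.6 -0.1 0 0; 3.9 -0.2 0 0; 5.2 -0.4 0 0; 6.6 -0.5 0 0; 8 -0.6 0 0; 9.4 -0.7 0 0; 10.8 -0.75 0 0"
}}

```text
time_s: 3.78
tool_pos: [0.5639, -0.0668, 0.1669]
eef_rot: [0.0, 0.738, 0.675, 0.0]
wrist_force: [-0.5, -0.1, 0.7]
finger_gap: 0.0276
gripper_force: 0.1
```

Run:
```python
from h import *
where(); discs()
```

```text
t 3.77 tray x 0.2 y -67.6 z 166.9 head -0.01 down 1.0000 gap 27.6 F [-0.5 -0.1  0.7]
top 5469 (340, 221) [-16.7 -71.5]
top 73 (407, 206) [  38.8 -239.4]
side 30 (305, 181) [ 103.2 -235.3]
side 38 (304, 191) [  84.  -192.5]
side 37 (289, 212) [ 81.4 -93.4]
side 135 (343, 222) [ -76.7 -131.1]
side 176 (305, 233) [  1.2 -44. ]
```

Call:
{"name": "carry_out", "arguments": {
  "moves": "1.2 0 0 0; 2.4 0 0 0; 3.4 0 0 0; 4.2 0 0 0; 4.8 0 0 0; 5.3 0 0 0; 5.3 0 0 0"
}}

```text
time_s: 4.75
tool_pos: [0.5686, -0.0147, 0.1669]
eef_rot: [0.0, 0.737, 0.675, 0.0]
wrist_force: [0.0, 0.2, -1.3]
finger_gap: 0.028
gripper_force: 0.0
```

Run:
```python
from h import *
where(); discs()
c=viewer.read_camera('side'); cv2.imwrite('pics/side2.png',cv2.resize(c['pixels'][150:300,240:390,::-1],None,fx=4,fy=4,interpolation=cv2.INTER_CUBIC))
```

```text
t 4.75 tray x 0.3 y -15.3 z 166.9 head 0.01 down 1.0000 gap 28.0 F [ 0.   0.2 -1.3]
top 3620 (327, 219) [-16.2 -35.1]
top 125 (357, 186) [  80.1 -107.2]
top 75 (407, 206) [  39.1 -239.9]
top 185 (362, 245) [ -75.3 -133.6]
side 354 (296, 186) [ 117.7 -199.6]
side 28 (326, 181) [  43.9 -260.9]
side 37 (294, 204) [  85.2 -132.8]
side 134 (343, 222) [ -76.7 -131.1]
side 53 (295, 247) [ 0.9 16.1]
```

View pics/side2.png

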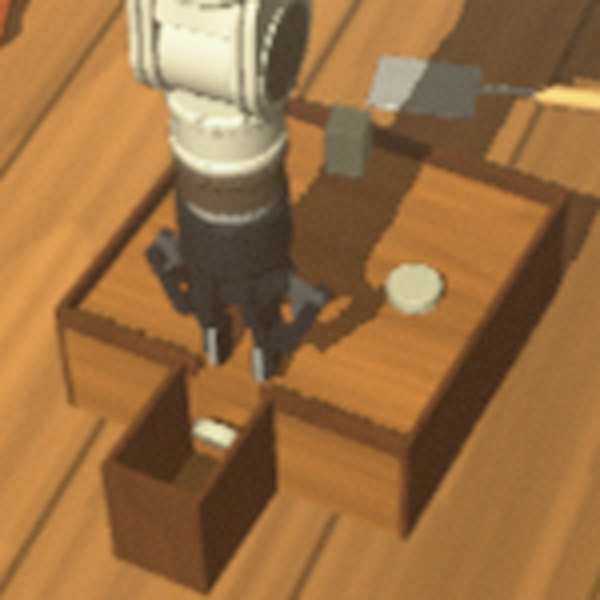

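The side crop shows disc 1 lying in the slot at (215,432). The disc at (413,288) hasn't moved. Next is the near disc: I'll straddle it, shift it sideways to the centre line, then push it out.

Call:
{"name": "carry_out", "arguments": {
  "moves": "0 0 -2 0; -2 -1 -4 0; -6 -4 -4 0; -10 -7 -4 0; -11.7 -7.6 -4 0; -11.7 -7.6 -3 0; -11.7 -7.6 -2.5 0; -11.7 -7.6 -2.5 0",
  "fingers": 64
}}

```text
time_s: 5.9
tool_pos: [0.4827, -0.124, 0.191]
eef_rot: [-0.001, 0.737, 0.676, -0.0]
wrist_force: [0.3, -0.6, 0.4]
finger_gap: 0.055
gripper_force: 0.0
```

Run:
```python
from h import *
where(); discs()
```

```text
t 5.90 tray x -75.6 y -131.6 z 191.0 head 0.08 down 1.0000 gap 55.0 F [ 0.3 -0.6  0.4]
top 4447 (372, 229) [ -31.  -153.8]
side 122 (293, 211) [  74.7 -104.1]
side 155 (344, 221) [ -78.6 -134.5]
```

Call:
{"name": "carry_out", "arguments": {
  "moves": "0 0 1.2 0; 0 0 2.2 0; 0 0 2.8 0; 0 0 2.8 0; 0 0.7 2.8 0; 0 1.6 2.8 0; 0 2.6 2.8 0; 0 3.6 2.8 0"
}}

```text
time_s: 7.0
tool_pos: [0.5193, -0.1282, 0.1641]
eef_rot: [0.0, 0.738, 0.675, 0.0]
wrist_force: [-0.8, 0.1, 0.2]
finger_gap: 0.0545
gripper_force: 0.2
```

Run:
```python
from h import *
where(); discs()
```

```text
t 7.00 tray x -38.8 y -132.6 z 164.1 head -0.01 down 1.0000 gap 54.5 F [-0.8  0.1  0.2]
top 5223 (371, 224) [ -17.2 -150.4]
side 33 (330, 181) [  33.6 -268. ]
side 122 (293, 211) [  74.8 -104.3]
side 138 (334, 218) [ -46.7 -130.6]
```

Call:
{"name": "carry_out", "arguments": {
  "moves": "0 1 0 0; 0 2 0 0; 0 3 0 0; 0 4 0 0; 0 4.7 0 0; 0 4.7 0 0; 0 4.3 0 0; 0 4.3 -3 0"
}}

```text
time_s: 8.1
tool_pos: [0.5586, -0.1313, 0.1916]
eef_rot: [-0.003, 0.738, 0.675, -0.002]
wrist_force: [-0.5, -0.7, 0.2]
finger_gap: 0.0546
gripper_force: 0.0
```

Call:
{"name": "carry_out", "arguments": {
  "moves": "-2 -0.3 -1 0; -4 -0.7 -1 0; -4 -0.7 -1 0; -4 -0.7 -1 0",
  "fingers": 33
}}

```text
time_s: 8.6
tool_pos: [0.55, -0.1715, 0.2029]
eef_rot: [-0.001, 0.738, 0.675, -0.0]
wrist_force: [-0.4, 0.6, 0.4]
finger_gap: 0.028
gripper_force: 0.0
```

Run:
```python
from h import *
where(); discs()
```

```text
t 8.60 tray x -4.5 y -173.0 z 202.9 head -0.08 down 1.0000 gap 28.0 F [-0.4  0.6  0.4]
top 5610 (386, 223) [ -11.8 -190.5]
top 170 (357, 187) [  75.9 -106.4]
side 123 (293, 211) [  74.7 -104.3]
side 126 (319, 213) [   0.3 -130.9]
```

Call:
{"name": "carry_out", "arguments": {
  "moves": "0 0.5 2 0; 0 0.5 3.2 0; 0 0.5 3.6 0; 0 0.5 3.6 0; 1 0.5 3.6 0; 2.3 0.5 3.6 0; 3.6 0.5 3.6 0; 5 0.45 3.6 0"
}}

```text
time_s: 9.7
tool_pos: [0.5598, -0.1205, 0.1682]
eef_rot: [0.0, 0.737, 0.675, 0.0]
wrist_force: [0.8, -0.3, -0.2]
finger_gap: 0.0282
gripper_force: 0.4
```

Run:
```python
from h import *
where(); discs()
```

```text
t 9.70 tray x 0.9 y -121.4 z 168.2 head 0.01 down 1.0000 gap 28.2 F [ 0.8 -0.3 -0.2]
top 5607 (364, 221) [ -12.9 -131.8]
top 59 (406, 206) [  39.3 -239.1]
side 123 (293, 211) [  74.7 -104.3]
side 173 (314, 220) [  1.3 -99.2]
```

Call:
{"name": "carry_out", "arguments": {
  "moves": "1.4 0 0 0; 2.8 -0.05 0 0; 4.2 -0.1 0 0; 5.6 -0.1 0 0; 7 -0.1 0 0; 8.4 -0.1 0 0; 9.7 -0.1 0 0; 10.6 -0.1 0 0"
}}

```text
time_s: 10.8
tool_pos: [0.568, -0.015, 0.1679]
eef_rot: [0.0, 0.737, 0.676, -0.0]
wrist_force: [0.5, 0.0, 0.5]
finger_gap: 0.028
gripper_force: 0.3
```

Call:
{"name": "carry_out", "arguments": {
  "moves": "0.1 0 0 0; 0.1 0 0 0; 0.1 0 0 0"
}}

```text
time_s: 11.18
tool_pos: [0.568, -0.0153, 0.1679]
eef_rot: [-0.0, 0.738, 0.675, -0.0]
wrist_force: [1.3, -0.5, -0.1]
finger_gap: 0.0281
gripper_force: 0.0
```

Run:
```python
from h import *
where(); discs()
c=viewer.read_camera('side'); cv2.imwrite('pics/side3.png',cv2.resize(c['pixels'][150:300,240:390,::-1],None,fx=4,fy=4,interpolation=cv2.INTER_CUBIC))
```

```text
t 11.18 tray x -0.2 y -15.9 z 167.9 head -0.05 down 1.0000 gap 28.1 F [ 1.3 -0.5 -0.1]
top 3650 (327, 219) [-16.3 -35.5]
top 125 (357, 186) [  80.2 -107.1]
top 82 (407, 206) [  38.8 -239.7]
side 348 (296, 186) [ 117.2 -200.8]
side 41 (296, 203) [  82.8 -135.6]
```

View pics/side3.png

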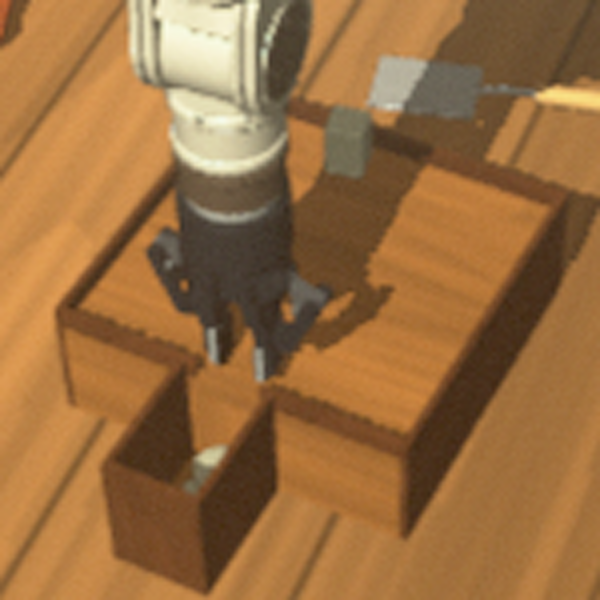

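The side crop shows two discs now in the slot, around (210,465), and the near disc gone from the deck. I'll do the far disc the same way.

Call:
{"name": "carry_out", "arguments": {
  "moves": "0 0 -2 0; -2 1 -4 0; -5 4 -4 0; -8 7 -4 0; -8.9 7.6 -4 0; -8.9 7.6 -3 0; -8.9 7.6 -2.5 0; -8.9 7.6 -2.5 0",
  "fingers": 64
}}

```text
time_s: 12.32
tool_pos: [0.6349, -0.1092, 0.192]
eef_rot: [-0.001, 0.737, 0.676, -0.001]
wrist_force: [-0.9, 0.6, -0.6]
finger_gap: 0.0547
gripper_force: 0.0
```

Run:
```python
from h import *
where(); discs()
```

```text
t 12.32 tray x 74.6 y -103.5 z 192.0 head 0.06 down 1.0000 gap 54.7 F [-0.9  0.6 -0.6]
top 6147 (354, 220) [ -11.9 -105.4]
top 139 (406, 207) [  37.2 -237.7]
side 85 (326, 184) [  40.  -251.5]
side 141 (294, 210) [  73.8 -107.5]
```

Call:
{"name": "carry_out", "arguments": {
  "moves": "-0.15 0 1.2 0; -0.15 0 2.2 0; -0.15 0 2.8 0; -0.15 0 2.8 0; -0.15 -0.7 2.8 0; -0.15 -1.6 2.8 0; -0.15 -2.6 2.8 0; -0.15 -3.6 2.8 0"
}}

```text
time_s: 13.42
tool_pos: [0.5991, -0.1086, 0.1652]
eef_rot: [0.0, 0.738, 0.675, 0.0]
wrist_force: [0.3, 0.2, -0.8]
finger_gap: 0.0546
gripper_force: 0.1
```

Call:
{"name": "carry_out", "arguments": {
  "moves": "0 -1 0 0; 0 -2 0 0; 0 -3 0 0; 0 -4 0 0; 0 -4.6 0 0; 0 -4.6 0 0; 0 -4.2 0 0; 0 -4.2 -3 0"
}}

```text
time_s: 14.42
tool_pos: [0.5571, -0.1047, 0.1926]
eef_rot: [-0.002, 0.737, 0.675, -0.002]
wrist_force: [0.7, 0.6, 0.2]
finger_gap: 0.055
gripper_force: 0.0
```

Call:
{"name": "carry_out", "arguments": {
  "moves": "-2 0.3 -1 0; -4 0.6 -1 0; -4 0.6 -1 0; -4 0.6 -1 0",
  "fingers": 33
}}

```text
time_s: 14.92
tool_pos: [0.5599, -0.1457, 0.2037]
eef_rot: [-0.001, 0.738, 0.675, -0.001]
wrist_force: [0.3, -0.1, -0.3]
finger_gap: 0.028
gripper_force: 0.0
```

Run:
```python
from h import *
where(); discs()
```

```text
t 14.93 tray x 3.1 y -146.5 z 203.7 head -0.08 down 1.0000 gap 28.0 F [ 0.3 -0.1 -0.3]
top 5843 (375, 221) [  -9.3 -161.9]
side 129 (316, 219) [  -1.7 -104. ]
```

Call:
{"name": "carry_out", "arguments": {
  "moves": "0 -0.4 2 0; 0 -0.4 3.2 0; 0 -0.4 3.7 0; 0 -0.4 3.7 0; 1 -0.4 3.7 0; 2.3 -0.4 3.7 0; 3.6 -0.35 3.7 0; 5 -0.3 3.7 0"
}}

```text
time_s: 16.02
tool_pos: [0.5622, -0.0941, 0.1682]
eef_rot: [0.0, 0.737, 0.676, 0.0]
wrist_force: [0.0, 0.3, 1.8]
finger_gap: 0.0282
gripper_force: 0.3
```

Run:
```python
from h import *
where(); discs()
```

```text
t 16.02 tray x 0.9 y -94.9 z 168.2 head 0.02 down 1.0000 gap 28.2 F [0.  0.3 1.8]
top 5581 (352, 221) [ -15.9 -101.3]
top 76 (406, 206) [  38.9 -238.6]
side 39 (309, 184) [  85.3 -226.3]
side 168 (309, 226) [  1.9 -71.4]
```

Call:
{"name": "carry_out", "arguments": {
  "moves": "1.2 -0.05 0 0; 2.4 -0.1 0 0; 3.6 -0.1 0 0; 4.8 -0.1 0 0; 5.9 -0.1 0 0; 6.9 -0.1 0 0; 7.7 -0.1 0 0; 8 -0.1 0 0"
}}

```text
time_s: 17.12
tool_pos: [0.5681, -0.015, 0.1679]
eef_rot: [0.0, 0.737, 0.676, -0.0]
wrist_force: [-0.8, -0.2, 0.6]
finger_gap: 0.0282
gripper_force: 0.3
```

Call:
{"name": "carry_out", "arguments": {
  "moves": "0.05 0 0 0; 0.05 0 0 0; 0.05 0 0 0"
}}

```text
time_s: 17.5
tool_pos: [0.568, -0.0152, 0.1678]
eef_rot: [-0.0, 0.738, 0.675, -0.0]
wrist_force: [0.5, 0.1, -0.3]
finger_gap: 0.0279
gripper_force: 0.0
```

Run:
```python
from h import *
where(); discs()
c=viewer.read_camera('side'); cv2.imwrite('pics/side4.png',cv2.resize(c['pixels'][150:300,240:390,::-1],None,fx=4,fy=4,interpolation=cv2.INTER_CUBIC))
```

```text
t 17.50 tray x -0.3 y -15.8 z 167.8 head -0.04 down 1.0000 gap 27.9 F [ 0.5  0.1 -0.3]
top 3642 (327, 219) [-16.4 -35.4]
top 83 (406, 206) [  39.  -238.7]
side 349 (296, 186) [ 117.3 -200.6]
side 38 (296, 203) [  81.1 -135.8]
```

View pics/side4.png

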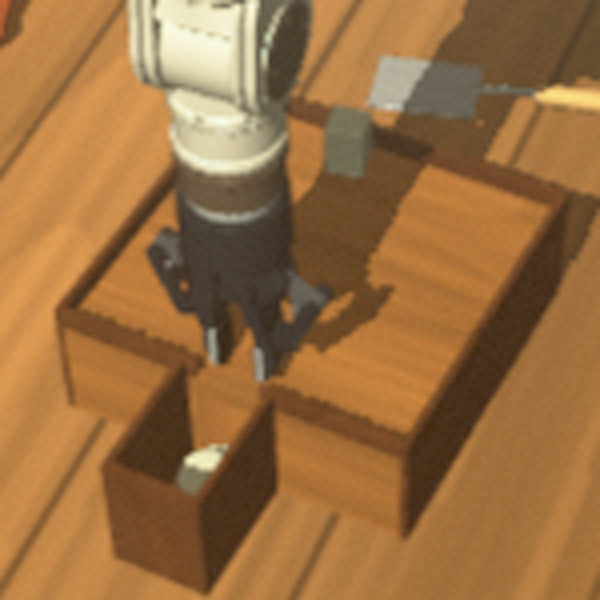

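The side crop shows the deck clear of discs and a pile of them in the slot at about (205,465). The post is still upright at (347,142). I'll retreat and check the pile height.

Call:
{"name": "carry_out", "arguments": {
  "moves": "-0.5 0 -2 0; -1 0 -6 0; -3 -3 -10 0; -7 -8 -12 0; -11 -13 -12 0; -15 -17 -12 0; -15 -17 -12 0; -15 -17 -12 0"
}}

```text
time_s: 18.65
tool_pos: [0.3858, -0.1497, 0.2883]
eef_rot: [0.001, 0.738, 0.675, 0.001]
wrist_force: [0.3, 0.1, -0.0]
finger_gap: 0.0279
gripper_force: 0.0
```

Run:
```python
from h import *
where(); c=viewer.read_camera('top'); X=cloud(c)
p=np.dstack([((X[...,:2]-TT)@TR)*1000,X[...,2]*1000])
hsv=cv2.cvtColor(c['pixels'],cv2.COLOR_RGB2HSV)
m=(abs(p[...,0])<30)&(p[...,1]>8)&(p[...,1]<104)&(hsv[...,1]<120)&(hsv[...,2]>70)
print('pale in slot',m.sum(),'z pct',np.percentile(p[m][:,2],[5,50,95]))
for a,u,v in pale(c,(310,165,418,272)): print(a,np.round((onplane(c,[u,v],.1)[0][:2]-TT)@TR*1000,1))
cv2.imwrite('pics/top5.png',cv2.resize(c['pixels'][150:290,260:430,::-1],None,fx=4.5,fy=4.2,interpolation=cv2.INTER_CUBIC))
```

```text
t 18.65 tray x -169.9 y -165.8 z 288.3 head -0.07 down 1.0000 gap 27.9 F [ 0.3  0.1 -0. ]
pale in slot 267 z pct [13.1603124  32.21686264 48.01053619]
152 [  35.8 -236.1]
1983 [ -80.2 -214.8]
```

View pics/top5.png

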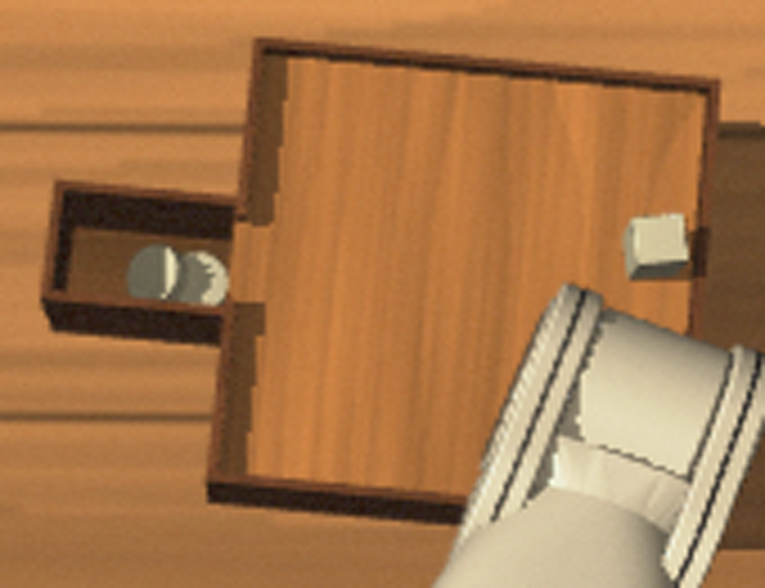

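The top crop shows the discs piled in the slot at about (150,272) and (205,278), all below 50 mm. The post is where it started, at (658,245), and the arm is clear, so I'll hand in.

```bash
python3 -c "
from cell import ticket
print(ticket.finish_job())"
```

```text
the job is handed in; nothing more can be done
None
```

I pushed all three discs through the gate into the catch slot one at a time and handed the job in at about 18.7 s of the 61 s limit; the post stands where it began, the arm never came near the cup, scraper or dish, and the hand-in call gave no verdict.

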